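# Shut the centrifuge and press start

### The arm

A 6-joint arm with a two-finger parallel gripper is mounted at the origin on the work surface. World frame = base frame: x ahead of the robot, y to its left, z up, the work surface at z = 0. Lengths are in m, angles in rad, forces in N, time in s.
With the tool pointing down it reaches from about 0.3 to 0.95 m from the base axis. Payload 3.1 kg.
Tool frame: the origin (TCP) lies between the finger pads; the fingertips stand 11 mm ahead of it and the grasp point (between the pads) lies 8 mm behind it; z points along the fingers, x is the direction in which the jaws open and shut, and the axes are right-handed (so a half turn about z gives the same grasp; the last joint's range is limited). The gripper opens to 85 mm and grips with 20 to 120 N. Pads are 22 mm wide; open, the fingers measure 114 mm over their backs; the gripper's body (76 mm by 85 mm) begins 54 mm behind the grasp point. The pads swing forward as they close: fully open they stand 13 mm farther back than shut.
Start: joints at [-1.31, 0.308, 1.634, -0, 1.2, -0.07], TCP at [0.203, -0.591, 0.242] pointing down, gripper open.
Joint ranges: [-3.06, 3.06], [-0.79, 1.96], [0.05, 2.63], [-1.19, 4.34], [0.05, 2.64], [-2.94, 2.94]. Speed limits (rad/s): [2.79, 2.79, 3.14, 3.14, 3.14, 3.14].

### API

Orientations are given as a unit quaternion [w, x, y, z].
In Python, from station import bot gives the robot as it stands.
- The arm moves only by the tool arm_command, never from a script. Its argument "deltas" is a list of rows, each a list of 3 entries, a list of its own where there are three numbers: the shift along the world's x, y, z in cm, then the turn, a rotation vector about the world's x, y, z in rad, then the finger opening in cm, from 0 to 8.54. A call has exactly 10 rows; each row is the pose to reach, as a shift and turn from the pose commanded when the call began; what a row does not reach only later rows make up. A row lasts 1/8 s, in which the tool goes at most 62.5 mm and 10.7 degrees, less where a joint would pass 70% of its speed; a pose out of reach is approached as far as the arm can. A call with a gripper value outside its range is refused whole. The fingers move at their own pace and stop on an object; "squeeze" is the grip in N (left out, the last holds). Time passes only in rows, so rows that repeat a pose let the fingers close, or fill a call up. It gives the time, the measured TCP pose, the force and the opening at its end, in the units of the state.
- bot.state(): the state, without advancing time (a new reading comes with each control period).
- bot.camera(name): name is "scene" or "top"; returns a dict with "pixels" (480x640x3 uint8, red, green, blue), "z_map" (480x640 float32, m along the optical axis (not along the pixel's ray), 0 where there is no reading), "intrinsics" (3x3 intrinsics, pixels), "eye" and "attitude" of the camera in the world. Camera axes: x right, y down, z forward; pixel columns grow to the right and rows downward; lengths in m; the calibration is good to about 2 mm. A picture is of the moment at which its call begins.
- bot.hand_in(): hands the job in, once; it reports no verdict.
The state is a dict: "time_s": time; "joints": joint angles; "qd": joint speeds; "joint_torque": joint torques, N m; "position": TCP position; "tool_rot": TCP orientation; "force": force on the tool from outside, world axes, zero at the start; "moment": the same for the moment, N m; "opening": finger opening in m.
Only numpy, scipy, OpenCV 4.12 (cv2) and the standard library are available. Lean on these libraries where they do the work, as an engineer would, in place of code of your own. Each camera call takes 0.05 s, during which the arm holds its last target.

### The job

Start the bench centrifuge: with the fingertips, gently push its lid down until it is fully shut, then lightly press the long bar-shaped start key well down and let it spring back. Leave the round and the square key unpressed, and do not move the vial on the console or the glassware and rack around the machine; nothing needs to be gripped or lifted.

Things in the scene. Friction and masses are not known exactly. Their poses are not given: they have to be found in the camera images.
- centrifuge: white bench centrifuge, fixed to the bench, 300 mm deep (own x) x 290 mm wide (own y) x 150 mm high with the lid shut line at its top. Origin: centre of its underside, on the bench; own -x is its front, towards the robot, own z up. The flat console (85 mm deep, its top 150 mm above the bench) is the front part, own x -150 to -65 mm; behind it is the chamber under the lid
- lid (a joint): lid angle in rad: 0 = fully shut, growing as it opens; it starts ajar at 0.4 to 0.8. A stiff hinge keeps it where it is left; pushing it down takes a few newtons (2 to 5)
- lid_spot (a point): black push spot (32 mm disc) on the lid's outer face, on its centre line, 145 mm from the hinge and 45 mm from the free front edge. The lid is a grey plate 190 x 236 mm, 14 mm thick, hinged along its rear (+x) edge; its free front edge rises when open. The spot moves with the lid: it is 164 mm above the bench when shut, and its own z axis is the lid's outward normal. The lid can be pushed anywhere on its outer face
- lid_hinge (a point): middle of the lid's hinge line (under face of the lid), 150 mm above the bench, 128 mm behind the centrifuge's origin; the line runs along the centrifuge's y
- bar_key_base: the start key's black surround, 20 x 46 x 2 mm, with the key it carries, on the console. Origin: centre of its underside, on the console top (150 mm above the bench)
- bar_key_top (a point): centre of the top of the start key: the long bar-shaped grey key, 14 x 40 mm with its length along the centrifuge's y. Stands 12 mm above the console top; its travel is 8 mm straight down (1 N to start, 5 N at the bottom stop), it switches at 5 mm, and it springs back up when let go.
- bar_key (a joint): how far the start key is pressed, m: 0 = up, 0.008 = fully down
- round_key_top (a point): centre of the top of the round grey key, 18 mm wide; not to be pressed. Stands 12 mm above the console top; its travel is 8 mm straight down (1 N to start, 5 N at the bottom stop), it switches at 5 mm, and it springs back up when let go.
- round_key (a joint): how far the round key is pressed, m: 0 = up, 0.008 = fully down
- square_key_top (a point): centre of the top of the square grey key, 16 mm wide; not to be pressed. The three keys stand in a row along the console, 60 mm apart, in any order. Stands 12 mm above the console top; its travel is 8 mm straight down (1 N to start, 5 N at the bottom stop), it switches at 5 mm, and it springs back up when let go.
- square_key (a joint): how far the square key is pressed, m: 0 = up, 0.008 = fully down
- vial: capped amber glass vial, 22 mm wide, 42 mm tall, loose, standing on the console to the left (+y) of the three keys; bystander. Origin: centre of its underside
- flask_left: glass conical flask, 76 mm wide, 110 mm tall, loose on the bench left of the centrifuge; bystander. Origin: centre of its underside
- flask_right: the same flask, right of the centrifuge; bystander
- beaker: glass beaker, 66 mm wide, 80 mm tall, loose on the bench right of the centrifuge; bystander. Origin: centre of its underside
- amber_bottle: amber bottle, 60 mm wide, 130 mm tall, loose on the bench left of the centrifuge; bystander. Origin: centre of its underside
- dish: low glass dish, 80 mm wide, 18 mm tall, loose on the bench right of the centrifuge; bystander. Origin: centre of its underside
- tube_rack: white tube rack 120 x 50 mm, 58 mm tall with its tubes, loose on the bench left of the centrifuge; bystander. Origin: centre of its underside

How it is judged:
On the way, in this order (a step that is already met when the one before it is completed fails the run):
1. the lid is fully shut (value of joint lid below 0.03 rad), for 0.2 s.
2. the bar-shaped start key is pressed down (value of joint bar_key above 0.005 m), for 0.05 s.
At the end, for the whole second after the job is handed in: The lid is shut (within 0.03 rad), the start key has been pressed at least 5 mm of its 8 mm after that, all three keys are up again (within 1 mm), and the vial, glassware and rack stand upright within 15 mm of where they were (value of joint lid below 0.03 rad and value of joint each of bar_key, round_key, square_key below 0.001 m and distance of each of vial, flask_left, flask_right, beaker, amber_bottle, dish, tube_rack from where it was at the start of the episode below 0.015 m and angle between each of vial, flask_left, flask_right, beaker, amber_bottle, dish, tube_rack's own z axis and vertical below 0.2 rad); the robot touches nothing.
It fails at once if the start key is pressed (over 2 mm) while the lid is open (value of joint bar_key above 0.002 m and value of joint lid above 0.05 rad).
It fails at once if the round or the square key is pressed (over 2 mm) (value of joint any of round_key, square_key above 0.002 m).
It fails at once if the start key is pushed harder than 30 N, or the lid or machine harder than 50 N (contact force between bar_key_base and anything else above 30 N or contact force between centrifuge and anything else above 50 N).
It fails at once if the lid is lifted further open (over 0.95 rad) (value of joint lid above 0.95 rad).
It fails at once if the vial, a vessel, the bottle or the rack is moved by 15 mm, lifted or tipped (not (distance of vial from where it was at the start of the episode below 0.015 m) or not (distance of flask_left from where it was at the start of the episode below 0.015 m) or not (distance of flask_right from where it was at the start of the episode below 0.015 m) or not (distance of beaker from where it was at the start of the episode below 0.015 m) or not (distance of amber_bottle from where it was at the start of the episode below 0.015 m) or not (distance of dish from where it was at the start of the episode below 0.015 m) or not (distance of tube_rack from where it was at the start of the episode below 0.015 m) or not (angle between vial's own z axis and vertical below 0.2 rad) or not (angle between flask_left's own z axis and vertical below 0.2 rad) or not (angle between flask_right's own z axis and vertical below 0.2 rad) or not (angle between beaker's own z axis and vertical below 0.2 rad) or not (angle between amber_bottle's own z axis and vertical below 0.2 rad) or not (angle between dish's own z axis and vertical below 0.2 rad) or not (angle between tube_rack's own z axis and vertical below 0.2 rad)).
It also fails if it takes over 38 s, if anything falls off the work surface, if the arm or the gripper's body presses on something with over 40 N, if the wrist force passes 120 N, or if a joint passes its speed limit or range.

## Working session

There is one attempt and no reset: what is moved stays moved. The work goes in short steps, Python scripts to look and compute and a tool call to move; the robot and the scene stay as the last step left them, time stands still between calls to the robot, and variables do not carry over. Pictures are saved under pics/ and viewed, and the job is handed in when it is done.

Besides the shell and the picture viewer there is one more tool, called after ">>>" by a JSON object that holds its "fn" and its "kwargs", one argument or row to a line. arm_command: Moves the arm, as the interface text tells. Its arguments: {"type":"object","properties":{"deltas":{"type":"array"},"squeeze":{"type":"number"}},"required":["deltas"]}

```bash
mkdir -p pics
cat > h.py <<'E'
from station import bot
import cv2, numpy as np
def snap(n,f):
    c=bot.camera(n); cv2.imwrite('pics/'+f,c['pixels'][:,:,::-1]); np.savez(''+n+'.npz',**{k:np.array(v) for k,v in c.items()}); return c
E
python3 - <<'E'
from h import *
print(bot.state())
for n in ('scene','top'):
    c=snap(n,n+'1.png'); print(n,c['intrinsics'],c['eye'],c['attitude'])
E
```

```text
{'time_s': 0.0, 'joints': array([-1.30970436e+00,  3.09000645e-01,  1.63523467e+00, -2.08017919e-05,
        1.19970842e+00, -6.96613390e-02]), 'qd': array([-2.60129068e-04,  3.10271170e-04,  6.40564622e-05, -6.81613495e-04,
       -1.69949316e-05,  1.51763233e-03]), 'joint_torque': array([-6.07041275e-04, -4.15261567e+01, -2.76661921e+01, -2.05651741e-04,
        1.01309427e-02,  3.49442907e-06]), 'position': array([ 0.20275043, -0.59032871,  0.24102686]), 'tool_rot': array([-7.40511517e-04,  8.13867593e-01, -5.81049188e-01, -9.13030527e-04]), 'force': array([0.08211669, 0.40539463, 0.52918362]), 'moment': array([ 0.03404097,  0.01477462, -0.00441819]), 'opening': 0.08545419602252144}
scene [[571.31646913   0.         314.7449541 ]
 [  0.         571.31646913 227.84665381]
 [  0.           0.           1.        ]] [ 1.16644012 -0.08366497  1.06088747] [-0.21909568  0.73071427  0.62023071 -0.18266802]
top [[444.12687598   0.         314.50875234]
 [  0.         444.12687598 236.95985936]
 [  0.           0.           1.        ]] [0.40086138 0.03355617 0.953558  ] [-0.04626117  0.71459684 -0.69461715  0.06868976]
```

View pics/scene1.png

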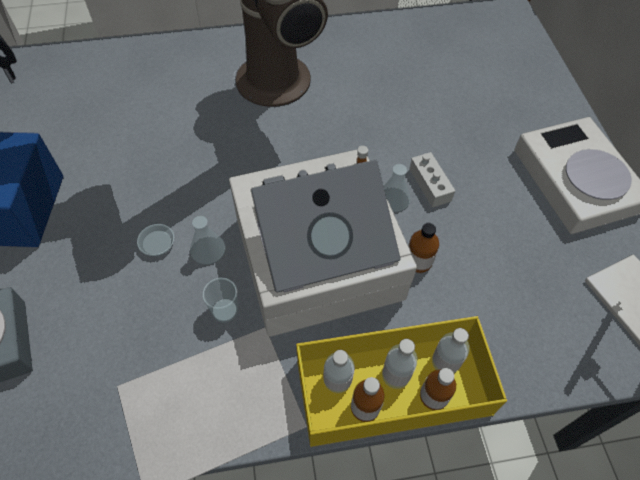

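View pics/top1.png

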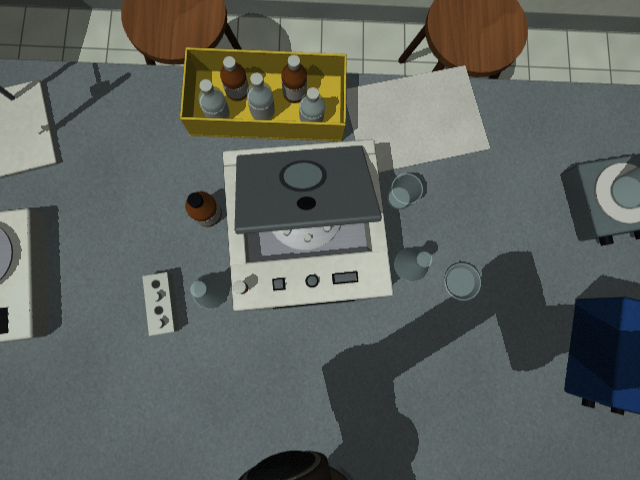

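The top view shows the square key at about (279,284), the round key at (312,281), the bar key at (345,278), the vial at (239,287) and the black spot at (306,203). The scene view shows the lid ajar, with the spot at (321,197).

```bash
cat >> h.py <<'E'
from scipy.spatial.transform import Rotation as R
def load(n): return dict(np.load(''+n+'.npz'))
def Rm(c):
    a=c['attitude']; return R.from_quat([a[1],a[2],a[3],a[0]]).as_matrix()
def ray(c,u,v):
    d=np.linalg.inv(c['intrinsics'])@[u,v,1]; return c['eye'],Rm(c)@d
def onz(c,u,v,z):
    e,d=ray(c,u,v); return e+d*(z-e[2])/d[2]
def dep(c,u,v):
    e,d=ray(c,u,v); return e+d*c['z_map'][int(round(v)),int(round(u))]
def cloud(c):
    v,u=np.mgrid[0:480,0:640]; p=np.stack([u,v,np.ones_like(u)],-1)@np.linalg.inv(c['intrinsics']).T
    return c['eye']+(p*c['z_map'][...,None])@Rm(c).T
E
python3 - <<'E'
from h import *
t=load('top');s=load('scene')
im=t['pixels']; cv2.imwrite('pics/crop.png',cv2.resize(im[130:315,215:400,::-1],None,fx=3.2,fy=3.2,interpolation=cv2.INTER_CUBIC))
im=s['pixels']; cv2.imwrite('pics/crops.png',cv2.resize(im[140:320,220:430,::-1],None,fx=3.2,fy=3.2,interpolation=cv2.INTER_CUBIC))
for n,(u,v) in dict(sq=(279,284),rd=(312,281),bar=(345,278)).items(): print(n,onz(t,u,v,.162),dep(t,u,v))
print('spot',dep(t,306,203),dep(s,321,197))
P=cloud(t); 
# lid plane
g=cv2.cvtColor(t['pixels'],cv2.COLOR_RGB2GRAY)
m=np.zeros(g.shape,bool); m[175:218,245:275]=1; m[165:210,335:365]=1
Q=P[m]; c0=Q.mean(0); n=np.linalg.svd(Q-c0)[2][2]; n*=np.sign(n[2]); print('lid n',n,'angle',np.arccos(n[2]),'res',np.std((Q-c0)@n))
# white console mask
m=(abs(P[...,2]-.15)<.006)&(g>110); m[:,:225]=0;m[:,395:]=0
cs,_=cv2.findContours(m.astype('u1'),0,2); k=max(cs,key=cv2.contourArea); print(cv2.contourArea(k))
for z,u,v in [(.15,234,309),(.15,391,295)]: print(onz(t,u,v,z))
Q=P[m]; r=cv2.minAreaRect(Q[:,:2].astype('f4')); print(r, cv2.boxPoints(r))
E
```

```text
sq [0.44485631 0.07078111 0.162     ] [0.44476363 0.0707027  0.16366748]
rd [0.45177629 0.01246311 0.162     ] [0.45186645 0.01242576 0.16059837]
bar [ 0.45874629 -0.04627646  0.162     ] [ 0.45870679 -0.04622198  0.16254012]
spot [0.57491633 0.02782293 0.23893877] [0.57600183 0.02970876 0.24087266]
lid n [0.90947612 0.12824924 0.39548113] angle 1.1642046952286438 res 0.01950253135932825
9490.5
[0.39912897 0.14937297 0.15      ]
[ 0.43130025 -0.13123789  0.15      ]
((0.6362342238426208, 0.03525105118751526), (0.44863563776016235, 0.2897965908050537), 6.71412992477417) [[ 0.39651394  0.15292934]
 [ 0.43039572 -0.13487977]
 [ 0.8759545  -0.08242723]
 [ 0.8420727   0.20538187]]
```

View pics/crop.png

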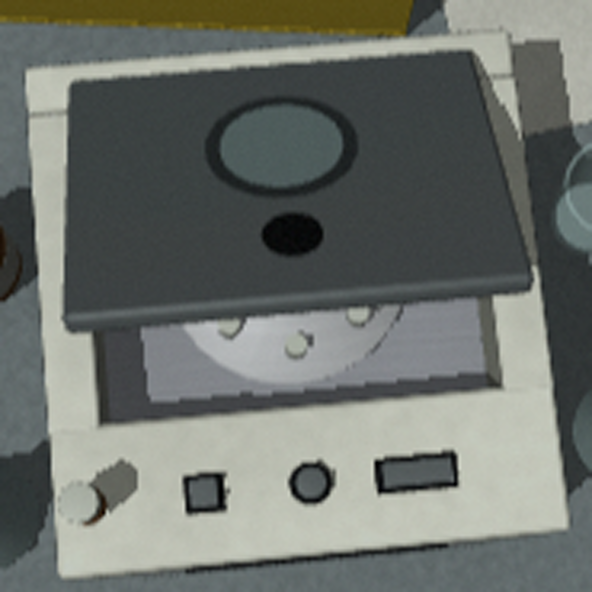

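View pics/crops.png

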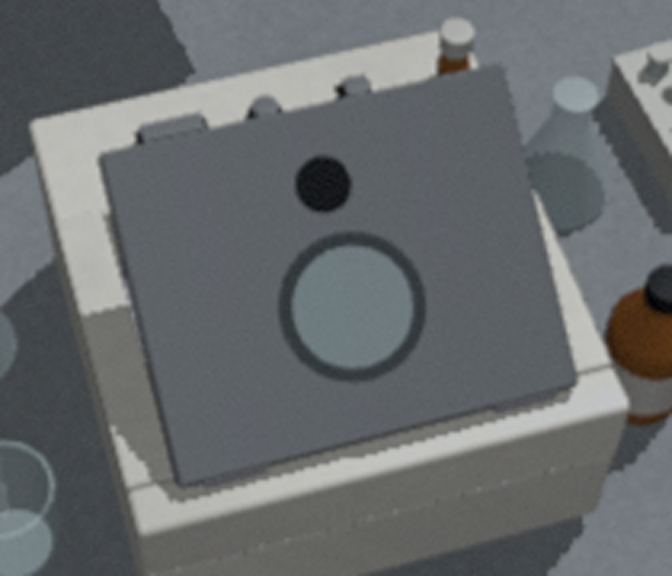

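>>> {"fn": "arm_command", "kwargs": {
  "deltas": [
    [[1,2,5],[0,0,0],0],
    [[3,6,10],[0,0,-0.05],0],
    [[6,11,10],[0,0,-0.1],0],
    [[9,16,10],[0,0,-0.15],0],
    [[12,21,10],[0,0,-0.2],0],
    [[15,26,10],[0,0,-0.21],0],
    [[18,31,10],[0,0,-0.21],0],
    [[21,36,10],[0,0,-0.21],0],
    [[23.5,41,10],[0,0,-0.21],0],
    [[26,46,10],[0,0,-0.21],0]
  ],
  "squeeze": 20
}}

```text
time_s: 1.35
position: [0.4633, -0.1293, 0.3419]
tool_rot: [0.0, 0.749, -0.663, -0.0]
force: [0.5, -0.9, -0.3]
opening: -0.0001
```

>>> {"fn": "arm_command", "kwargs": {
  "deltas": [
    [[3,5,0],[0,0,0],0],
    [[6,10,0],[0,0,0],0],
    [[9.2,15.6,0],[0,0,0],0],
    [[9.2,15.6,-2],[0,0,0],0],
    [[9.2,15.6,-4],[0,0,0],0],
    [[9.2,15.6,-5.5],[0,0,0],0],
    [[9.2,15.6,-6.5],[0,0,0],0],
    [[9.2,15.6,-7.5],[0,0,0],0],
    [[9.2,15.6,-8.5],[0,0,0],0],
    [[9.2,15.6,-9],[0,0,0],0]
  ]
}}

```text
time_s: 2.6
position: [0.5551, 0.0247, 0.2522]
tool_rot: [-0.0, 0.748, -0.663, 0.0]
force: [0.2, 0.5, 2.0]
opening: 0.0
```

Run:
```python
from h import *
s=bot.state(); print(s['force'],s['position'])
snap('scene','s2.png'); snap('top','t2.png')
```

```text
[0.23852203 0.50699247 2.00286305] [0.55506248 0.02467293 0.25218685]
```

View pics/s2.png

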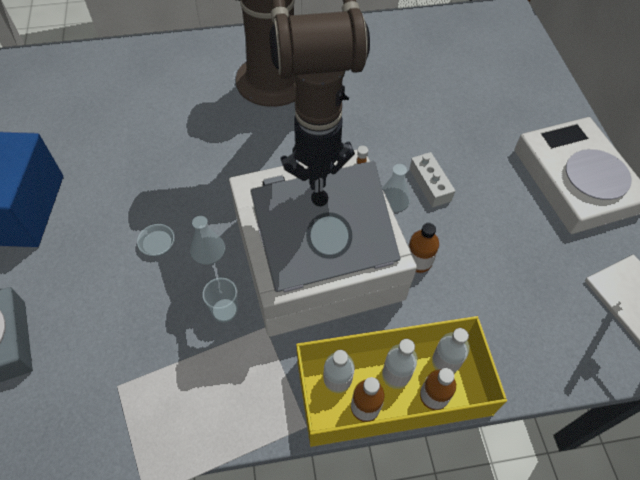

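The tips touch the lid at the spot, around (320,196), with about 2 N. I'll keep pushing down.

>>> {"fn": "arm_command", "kwargs": {
  "deltas": [
    [[0,0,-0.6],[0,0,0],0],
    [[0,0,-1.2],[0,0,0],0],
    [[0,0,-1.8],[0,0,0],0],
    [[0,0,-2.4],[0,0,0],0],
    [[0,0,-3],[0,0,0],0],
    [[0,0,-3.6],[0,0,0],0],
    [[0,0,-4.2],[0,0,0],0],
    [[0,0,-4.8],[0,0,0],0],
    [[0,0,-5.4],[0,0,0],0],
    [[0,0,-6],[0,0,0],0]
  ]
}}

```text
time_s: 3.95
position: [0.5548, 0.0249, 0.1918]
tool_rot: [0.0, 0.749, -0.663, -0.0]
force: [-0.5, 0.5, 2.0]
opening: 0.0003
```

>>> {"fn": "arm_command", "kwargs": {
  "deltas": [
    [[0,0,-0.3],[0,0,0],0],
    [[0,0,-0.6],[0,0,0],0],
    [[0,0,-0.8],[0,0,0],0],
    [[0,0,-1.0],[0,0,0],0],
    [[0,0,-1.1],[0,0,0],0],
    [[0,0,-1.2],[0,0,0],0],
    [[0,0,-1.3],[0,0,0],0],
    [[0,0,-1.4],[0,0,0],0],
    [[0,0,-1.4],[0,0,0],0],
    [[0,0,-1.4],[0,0,0],0]
  ]
}}

```text
time_s: 5.2
position: [0.5553, 0.0249, 0.1782]
tool_rot: [-0.0, 0.748, -0.663, 0.0]
force: [0.1, 0.5, -0.4]
opening: -0.0001
```

>>> {"fn": "arm_command", "kwargs": {
  "deltas": [
    [[0,0,-0.05],[0,0,0],0],
    [[0,0,-0.1],[0,0,0],0],
    [[0,0,-0.15],[0,0,0],0],
    [[0,0,-0.2],[0,0,0],0],
    [[0,0,-0.25],[0,0,0],0],
    [[0,0,-0.3],[0,0,0],0],
    [[0,0,-0.3],[0,0,0],0],
    [[0,0,-0.3],[0,0,0],0],
    [[0,0,-0.3],[0,0,0],0],
    [[0,0,-0.3],[0,0,0],0]
  ]
}}

```text
time_s: 6.45
position: [0.555, 0.0249, 0.1752]
tool_rot: [0.0, 0.748, -0.663, -0.0]
force: [0.0, 0.0, 0.3]
opening: -0.0001
```

Run:
```python
from h import *
c=snap('top','t3.png'); s=bot.state(); print(s['force'],s['position'])
P=cloud(c)
c2=snap('scene','s3.png')
cv2.imwrite('pics/t3c.png',cv2.resize(c['pixels'][130:315,215:400,::-1],None,fx=3.2,fy=3.2))
cv2.imwrite('pics/s3c.png',cv2.resize(c2['pixels'][140:320,220:430,::-1],None,fx=3.2,fy=3.2))
```

```text
[-0.0672383 -0.2575199  0.066747 ] [0.55494086 0.02485511 0.17517124]
```

View pics/s3c.png

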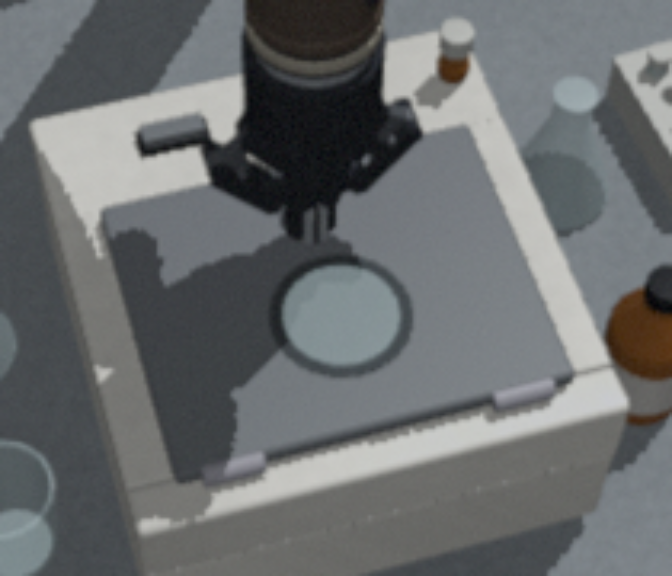

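View pics/t3c.png

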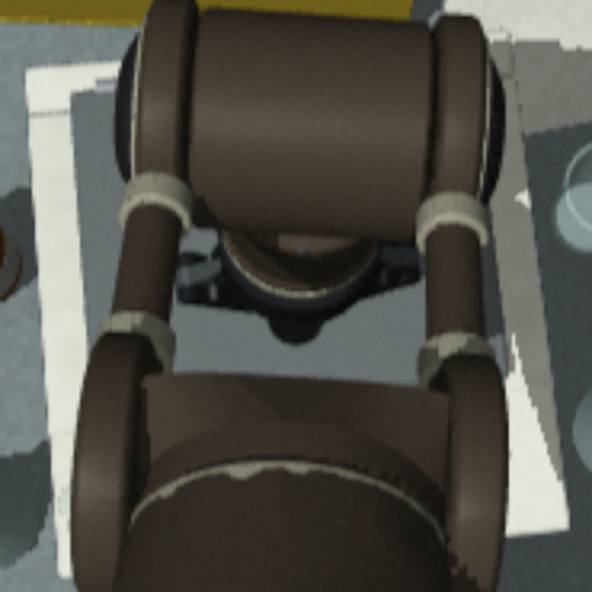

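The lid looks almost or fully shut. I'll measure its plane.

```bash
cat > lid.py <<'E'
from h import *
def lid(c):
    P=cloud(c); o=np.array([.564,.027,0]); ex=np.array([.993,.118,0]); ey=np.array([-.118,.993,0])
    X=(P-o)@ex; Y=(P-o)@ey; Z=P[...,2]; g=cv2.cvtColor(c['pixels'],cv2.COLOR_RGB2GRAY)
    m=(X>-.05)&(X<.11)&(abs(Y)<.105)&(Z>.15)&(Z<.18)&(g<140)
    A=np.c_[X[m],Y[m],np.ones(m.sum())]; z=Z[m]
    for _ in range(4):
        w=np.linalg.lstsq(A,z,rcond=None)[0]; r=z-A@w; k=abs(r)<2.5*r.std(); A=A[k]; z=z[k]
    print('lid slope',w,'front z',w[0]*-.05+w[2],'rear z',w[0]*.11+w[2],len(z),r.std())
    m=(X>-.14)&(X<-.08)&(Y>0.0)&(Y<.13)&(g>120)&(abs(Z-.15)<.008)
    print('console z',np.median(Z[m]),m.sum())
    return P,X,Y,Z
if __name__=='__main__': lid(load('scene'))
E
python3 lid.py
```

```text
lid slope [-0.00019924 -0.0008581   0.16474096] front z 0.16475091931271324 rear z 0.16471904097401605 6716 0.0015586518751764132
console z 0.1504491679265772 352
```

>>> {"fn": "arm_command", "kwargs": {
  "deltas": [
    [[0,0,-0.05],[0,0,0],0],
    [[0,0,-0.1],[0,0,0],0],
    [[0,0,-0.15],[0,0,0],0],
    [[0,0,-0.15],[0,0,0],0],
    [[0,0,-0.15],[0,0,0],0],
    [[0,0,-0.15],[0,0,0],0],
    [[0,0,-0.15],[0,0,0],0],
    [[0,0,-0.15],[0,0,0],0],
    [[0,0,-0.15],[0,0,0],0],
    [[0,0,-0.15],[0,0,0],0]
  ]
}}

```text
time_s: 7.8
position: [0.555, 0.0249, 0.175]
tool_rot: [0.0, 0.749, -0.663, 0.0]
force: [-3.1, 1.0, 7.3]
opening: -0.0001
```

>>> {"fn": "arm_command", "kwargs": {
  "deltas": [
    [[0,0,2],[0,0,0],0],
    [[0,0,5],[0,0,0],0],
    [[-3,-2,6],[0,0,0],0],
    [[-6,-4.4,6],[0,0,0],0],
    [[-9.6,-7.1,6],[0,0,0],0],
    [[-9.6,-7.1,5],[0,0,0],0],
    [[-9.6,-7.1,4],[0,0,0],0],
    [[-9.6,-7.1,3],[0,0,0],0],
    [[-9.6,-7.1,2],[0,0,0],0],
    [[-9.6,-7.1,1.5],[0,0,0],0]
  ]
}}

```text
time_s: 9.05
position: [0.4588, -0.0457, 0.1875]
tool_rot: [0.0, 0.749, -0.663, -0.001]
force: [0.4, 0.3, 1.0]
opening: -0.0
```

Run:
```python
from h import *
from lid import lid
c=snap('scene','s4.png'); s=bot.state(); print(s['force'],s['position']); lid(c)
cv2.imwrite('pics/s4c.png',cv2.resize(c['pixels'][130:260,220:380,::-1],None,fx=4.4,fy=4.4))
```

```text
[ 0.06508519 -0.22665498 -0.67705798] [ 0.45844915 -0.04572296  0.1872492 ]
lid slope [ 0.00032023 -0.00048391  0.16472617] front z 0.1647101540967306 rear z 0.16476139117456365 7860 0.0016011745254224123
console z 0.15071806284217526 1147
```

View pics/s4c.png

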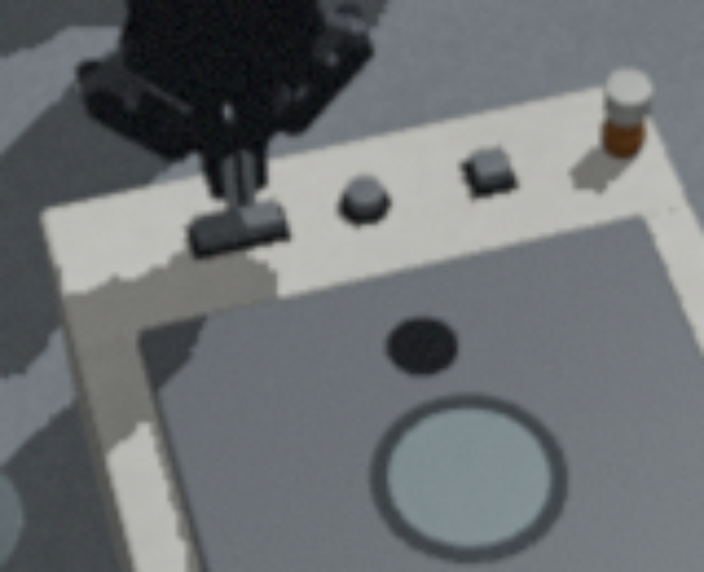

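>>> {"fn": "arm_command", "kwargs": {
  "deltas": [
    [[0,0,-0.5],[0,0,0],0],
    [[0,0,-1],[0,0,0],0],
    [[0,0,-1.4],[0,0,0],0],
    [[0,0,-1.6],[0,0,0],0],
    [[0,0,-1.75],[0,0,0],0],
    [[0,0,-1.9],[0,0,0],0],
    [[0,0,-2.0],[0,0,0],0],
    [[0,0,-2.1],[0,0,0],0],
    [[0,0,-2.15],[0,0,0],0],
    [[0,0,-2.15],[0,0,0],0]
  ]
}}

```text
time_s: 10.35
position: [0.4588, -0.0461, 0.1673]
tool_rot: [0.0, 0.749, -0.663, -0.0]
force: [-1.8, 0.3, 3.7]
opening: -0.0001
```

Run:
```python
from h import *
c=snap('scene','s5.png'); s=bot.state(); print(s['force'],s['position'])
cv2.imwrite('pics/s5c.png',cv2.resize(c['pixels'][130:260,220:380,::-1],None,fx=4.4,fy=4.4))
```

```text
[-2.07068434  0.28541082  3.95883857] [ 0.45883877 -0.04614067  0.1673193 ]
```

View pics/s5c.png

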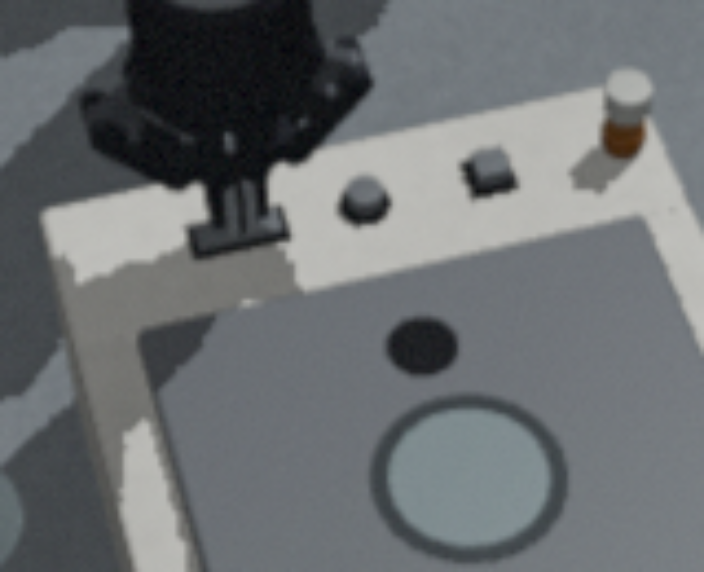

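>>> {"fn": "arm_command", "kwargs": {
  "deltas": [
    [[0,0,-0.05],[0,0,0],0],
    [[0,0,-0.1],[0,0,0],0],
    [[0,0,-0.15],[0,0,0],0],
    [[0,0,-0.2],[0,0,0],0],
    [[0,0,-0.2],[0,0,0],0],
    [[0,0,-0.2],[0,0,0],0],
    [[0,0,-0.2],[0,0,0],0],
    [[0,0,-0.2],[0,0,0],0],
    [[0,0,-0.2],[0,0,0],0],
    [[0,0,-0.2],[0,0,0],0]
  ]
}}

```text
time_s: 11.65
position: [0.4589, -0.0461, 0.1652]
tool_rot: [0.0, 0.749, -0.663, -0.0]
force: [-4.4, 0.3, 4.5]
opening: -0.0001
```

The key is about 7.8 mm down at 4.5 N. I'll release it and back away.

>>> {"fn": "arm_command", "kwargs": {
  "deltas": [
    [[0,0,0.5],[0,0,0],0],
    [[0,0,2],[0,0,0],0],
    [[0,0,5],[0,0,0],0],
    [[0,0,9],[0,0,0],0],
    [[0,0,14],[0,0,0],0],
    [[-1,-5,16],[0,0,0],0],
    [[-2,-10,16],[0,0,0],0],
    [[-4,-15,16],[0,0,0],0],
    [[-6,-20,16],[0,0,0],0],
    [[-6,-20,16],[0,0,0],0]
  ]
}}

```text
time_s: 12.9
position: [0.3984, -0.2494, 0.3263]
tool_rot: [0.0, 0.747, -0.665, 0.002]
force: [0.1, 0.6, -0.4]
opening: -0.0001
```

Run:
```python
from h import *
from lid import lid
c0=load('top')
c=snap('scene','s6.png'); t=snap('top','t6.png'); s=bot.state(); print(s['force'],s['position']); lid(c)
for n,(u,v) in dict(sq=(279,284),rd=(312,281),bar=(345,278)).items(): print(n,np.median([dep(t,u+i,v+j)[2] for i in(-2,-1,0,1,2) for j in (-2,-1,0,1,2)]))
P=cloud(c)
```

```text
[-0.81796926  1.07516625 -0.43421366] [ 0.3993188  -0.24646063  0.32589586]
lid slope [ 0.00056706 -0.00132386  0.16471891] front z 0.16469056212988561 rear z 0.16478129096474176 7863 0.001581140413925222
console z 0.1507043468659207 1151
sq 0.16240761401058967
rd 0.16287519753076152
bar 0.16208378661516953
```

View pics/t6.png

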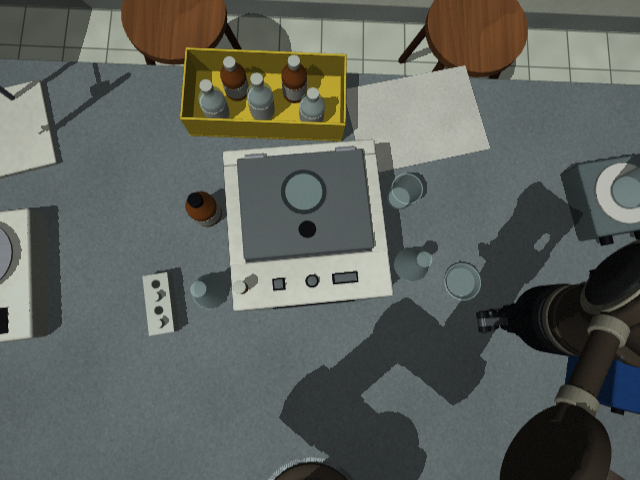

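View pics/s6.png

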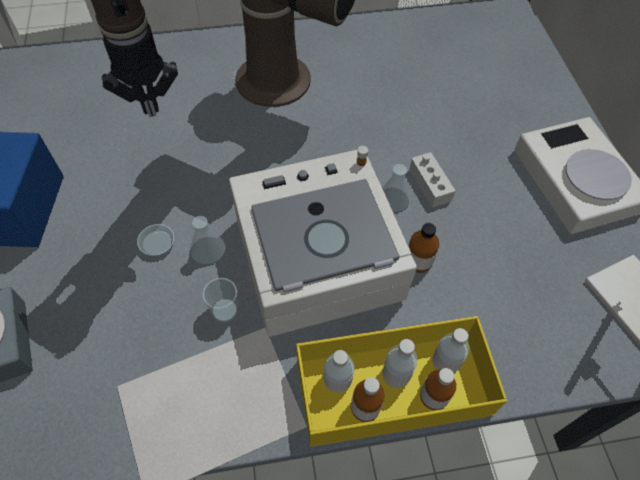

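The lid is shut, with its spot at (307,229) in the top view. The keys, at (279,284), (312,281) and (345,278), are all at 162 mm. The vial and glassware are where they started.

```bash
python3 -c "
from station import bot
print(bot.state()['time_s']); print(bot.hand_in())"
```

```text
13.0
the job is handed in; nothing more can be done
None
```

I pushed the lid shut with the closed fingertips, pressed the bar-shaped start key almost fully down, released it and backed the arm away. I handed the job in at 13.0 s; it reports no verdict.

- **Lid:** a plane fitted to the depth image has a slope under 0.001 rad and lies at about 164.7 mm. Pressing on it at the end read 7 N against a firm stop.
- **Start key:** the fingertip height put it about 7.8 mm down, at 4.5 N upward. A sideways force of about 4 N also showed during the press, probably friction.
- **Keys afterwards:** all three read 162 to 163 mm, which is fully up. Depth readings scatter by about 1.5 mm, so this alone does not prove the 1 mm limit.
- **Vial, glassware and rack:** they look unmoved in both views. I judged this by eye and did not measure it.
- **Arm:** it is clear of everything, with no contact force beyond noise.

No check failed or disagreed.

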